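# Dial a preset into the relay test set and switch it in

### The job

On the grey relay test set, roll the three thumbwheels to the preset 5-2-4, the number of dots on top of each wheel, squarely between its pointer bars, read from the wheel farthest from the lever to the one nearest it. Only when all three are set, throw the lever fully over to its far side, away from the robot. Press on the wheels gently, with a few newtons, and leave the loose things on the bench and on the test set where they are.

Things in the scene. Friction and masses are not known exactly. Their poses are not given: they have to be found in the camera images.
- testset: Grey metal relay test set, fixed, 200 (x) x 320 (y) x 90 mm high, flat top panel; origin at the centre of its underside, +x away from the robot. On the panel three thumbwheels 50 mm apart along y, at x = -30 mm, and towards -y a toggle lever; loose small parts stand beyond the wheels.
- wheelbank: The thumbwheel unit let into the test set's panel, with its three wheels; origin on the panel's surface under the middle wheel, axes as the test set's. More than 15 N of fingertip force on a wheel damages it.
- wheel1 (a joint): First (farthest from the lever) thumbwheel: 48 mm diameter, 18 mm wide, smooth, axle along the test set's y. Rad: 0 = one dot on top, each pi/3 more one dot more (six at 5*pi/3); end stops 0.4 rad beyond. Grows as its top rolls to the test set's +x (from the robot). No clicks, stays where left. Needs about 2 N along the rim: rolled by friction under a fingertip pressing some 5 N; a light touch slips.
- wheel1_top (a point): Nominal top of the first thumbwheel, over its axle, 18 mm above the panel; a point fixed to the case. The real top stands up to 5 mm higher or lower, differently for each wheel, so feel for it. The wheel is sprung: pressed, it sinks 1 mm per 4 N, up to 12 mm.
- wheel2 (a joint): Second (middle) thumbwheel: 48 mm diameter, 18 mm wide, smooth, axle along the test set's y. Rad: 0 = one dot on top, each pi/3 more one dot more (six at 5*pi/3); end stops 0.4 rad beyond. Grows as its top rolls to the test set's +x (from the robot). No clicks, stays where left. Needs about 2 N along the rim: rolled by friction under a fingertip pressing some 5 N; a light touch slips.
- wheel2_top (a point): Nominal top of the second thumbwheel, over its axle, 18 mm above the panel; a point fixed to the case. The real top stands up to 5 mm higher or lower, differently for each wheel, so feel for it. The wheel is sprung: pressed, it sinks 1 mm per 4 N, up to 12 mm.
- wheel3 (a joint): Third (nearest the lever) thumbwheel: 48 mm diameter, 18 mm wide, smooth, axle along the test set's y. Rad: 0 = one dot on top, each pi/3 more one dot more (six at 5*pi/3); end stops 0.4 rad beyond. Grows as its top rolls to the test set's +x (from the robot). No clicks, stays where left. Needs about 2 N along the rim: rolled by friction under a fingertip pressing some 5 N; a light touch slips.
- wheel3_top (a point): Nominal top of the third thumbwheel, over its axle, 18 mm above the panel; a point fixed to the case. The real top stands up to 5 mm higher or lower, differently for each wheel, so feel for it. The wheel is sprung: pressed, it sinks 1 mm per 4 N, up to 12 mm.
- switch (a joint): Toggle lever of the test set, rad: 0 off, leaning towards the test set's -x (the robot); 1.0 on, leaning to +x. Swings in the test set's xz plane about a pivot 22 mm above the panel, stays where it is left, takes a few N at the ball, hard stops at both ends. Push the ball level from behind, with the fingertips reaching some 20 mm below its middle: higher, they ride up on it and jam.
- switch_tip (a point): Centre of the lever's black ball, 26 mm diameter, 50 mm from the pivot on a 10 mm rod; it stands 66 mm above the panel at either end and moves 48 mm along +x from off to on.
- relay_a: Loose relay, 34 x 34 x 48 mm, standing on the test set's panel beyond the wheels; origin at its foot. Leave alone.
- coil: Loose copper coil, 28 mm diameter, 30 mm high, standing on the test set's panel beyond the wheels; origin at its foot. Leave alone.
- multimeter: Loose grey multimeter lying on the bench, 150 x 80 x 34 mm; origin under its middle. Leave alone.
- screwdriver: Loose screwdriver on the bench. Leave alone.
- wrench: Loose wrench on the bench. Leave alone.
- jar: Loose glass jar on the bench, 60 mm diameter, 75 mm high; origin at its foot. Leave alone.
- mug: Loose white mug on the bench, 76 mm diameter, 90 mm high; origin at its foot. Leave alone.
- relay_b: Loose relay, 34 x 34 x 48 mm, on the bench; origin at its foot. Leave alone.

How it is judged:
By the outcome, as a careful person would: the job done as asked, in the order asked, and still so for the second after the job is handed in, with the robot touching nothing.
It also fails if it takes over 67 s, if anything falls off the work surface, if the arm or the gripper's body presses on something with over 40 N, if the wrist force passes 120 N, or if a joint passes its speed limit or range.

### The arm

A 6-joint arm with a two-finger parallel gripper is mounted at the origin on the work surface. World frame = base frame: x ahead of the robot, y to its left, z up, the work surface at z = 0. Lengths are in m, angles in rad, forces in N, time in s.
With the tool pointing down it reaches from about 0.275 to 0.85 m from the base axis. Payload 19 kg.
Tool frame: the origin (TCP) lies midway between the tips of the shut fingers; the grasp point (between the pads) lies 19 mm behind it; z points along the fingers, y is the line along which they close (so a half turn about z gives the same grasp; the last joint's range is limited). The gripper opens to 85 mm and grips with 20 to 120 N. Pads are 22 mm wide; open, the fingers measure 114 mm over their backs; the gripper's body (76 mm by 85 mm) begins 54 mm behind the grasp point. The pads swing forward as they close: fully open they stand 13 mm farther back than shut.
Start: joints at [0.972, 0.15, 1.437, -0, 1.554, -0.134], TCP at [0.258, 0.514, 0.231] pointing down, gripper open.
Joint ranges: [-2.8, 2.8], [-0.68, 2.1], [0.12, 2.68], [-1.39, 4.53], [0.16, 2.79], [-2.81, 2.81]. Speed limits (rad/s): [1.89, 1.89, 2.22, 3.01, 3.01, 3.01].

### API

Orientations are given as a 3x3 rotation matrix whose columns are the frame's x, y, z axes.
In Python, from cell import sensors, viewer, workorder, spotter gives the robot as it stands.
- The arm moves only by the tool play_rows, never from a script. Its argument "rows" is a list that holds one entry, the list of rows, each a list of 7 numbers: the shift along the tool's x, y, z in m, then the turn, a rotation vector about the tool's x, y, z in degrees, then the closure, from 0 (fully open) to 1 (shut). A call has exactly 10 rows; each row shifts and turns the commanded pose from where the row before left it, along the tool's axes as they then stand; what a row does not reach is not made up. A row lasts 1/12 s, in which the tool goes at most 41.7 mm and 7.16 degrees, less where a joint would pass 70% of its speed; a pose out of reach is approached as far as the arm can. A call is refused whole if a number of a shift passes 0.0417 or a number of a turn 7.16, either way. A call with a gripper value outside its range is refused whole. The fingers move at their own pace and stop on an object; "newtons" is the grip in N (left out, the last holds). Time passes only in rows, so rows that do not move let the fingers close, or fill a call up. It gives the time, the measured TCP pose, the force, the opening and the grip force at its end, in the units of the state.
- sensors.get_obs(): the state, without advancing time (a new reading comes with each control period).
- viewer.grab_frame(name): name is "side" or "top"; returns a dict with "img" (400x640x3 uint8, red, green, blue), "z_map" (400x640 float32, m along the optical axis (not along the pixel's ray), 0 where there is no reading), "intrinsics" (3x3 intrinsics, pixels), "camera_from_world" (4x4, takes a point from world to camera coordinates). Camera axes: x right, y down, z forward; pixel columns grow to the right and rows downward; lengths in m; the calibration is good to about 2 mm. A picture is of the moment at which its call begins.
- workorder.sign_off(): hands the job in; it is judged then, once.
Trained networks look in the newest picture that a camera, given by its name, has taken for a name from the list of things; names that differ only in an ending like _2 or _b are one class to them, and where a whole thing is asked for, a point or a joint stands for the part that bears it (a point fixed in the world has none). Each returns a list of dicts, best first, with "conf" (0 to 1); they miss things now and then, are a little off and sometimes report something else, mostly with a low value. They report only what shows in the picture. A call takes as long as a camera call.
- spotter.find_in(name, camera): "centre" ([x, y, z] in m, in the coordinates of the camera as it stood for that picture, good to about 4 mm: the middle of the surface that is visible of it).
The state is a dict: "time_s": time; "joints": joint angles; "joint_velocities": joint speeds; "tau": joint torques, N m; "tcp_pos": TCP position; "tool_rot": TCP orientation; "force": force on the tool from outside, world axes, zero at the start; "moment": the same for the moment, N m; "opening": finger opening in m; "grip_force": force on a finger pad.
Only numpy, scipy, OpenCV 4.12 (cv2) and the standard library are available. Lean on these libraries where they do the work, as an engineer would, in place of code of your own. Each camera call takes 0.05 s, during which the arm holds its last target. There are 200 camera calls.

## Working session

There is one attempt and no reset: what is moved stays moved. The work goes in short steps, Python scripts to look and compute and a tool call to move; the robot and the scene stay as the last step left them, time stands still between calls to the robot, and variables do not carry over. Pictures are saved under pics/ and viewed, at most 10 in all, crops included, and the job is handed in when it is done.

Besides the shell and the picture viewer there is one more tool, called after ">>>" by a JSON object that holds its "fn" and its "kwargs", one argument or row to a line. play_rows: Moves the arm, as the interface text tells. Its arguments: {"type":"object","properties":{"rows":{"type":"array","items":{"type":"array","items":{"type":"array","items":{"type":"number"}}}},"newtons":{"type":"number"}},"required":["rows"]}

```bash
mkdir -p pics; cat > h.py <<'E'
import numpy as np, cv2
from cell import sensors, viewer, workorder, spotter
def grab(n,save=None):
    f=viewer.grab_frame(n)
    if save: cv2.imwrite('pics/'+save,f['img'][:,:,::-1])
    return f
def toworld(f,p):
    T=np.linalg.inv(f['camera_from_world']); return T[:3,:3]@np.array(p)+T[:3,3]
def pix(f,w):
    T=f['camera_from_world'];c=T[:3,:3]@np.array(w)+T[:3,3];u=f['intrinsics']@c;return u[:2]/u[2]
def cloud(f):
    z=f['z_map'];K=f['intrinsics'];v,u=np.mgrid[:z.shape[0],:z.shape[1]]
    P=np.stack([(u-K[0,2])/K[0,0]*z,(v-K[1,2])/K[1,1]*z,z],-1)
    T=np.linalg.inv(f['camera_from_world']);return P@T[:3,:3].T+T[:3,3]
E
python3 - <<'E'
from h import *
np.set_printoptions(precision=4,suppress=True)
for n in('top','side'):
    f=grab(n,n+'0.png');print(n,np.linalg.inv(f['camera_from_world'])[:3])
    for k in('testset','wheelbank','wheel1','switch_tip','relay_a','coil'):
        print(k,[(round(d['conf'],2),toworld(f,d['centre'])) for d in spotter.find_in(k,n)[:3]])
    if n=='top':
        C=cloud(f);m=(abs(C[...,2]-.09)<.006)&(f['z_map']>0)
        r=cv2.minAreaRect(C[m][:,:2].astype(np.float32));print(r,m.sum(),np.median(C[m][:,2]))
print(sensors.get_obs())
E
```

```text
top [[-0.0151 -0.9924  0.1221  0.3536]
 [-0.9999  0.015  -0.0016  0.0312]
 [-0.0003 -0.1221 -0.9925  1.722 ]]
testset [(0.95, array([0.5742, 0.0399, 0.0916]))]
wheelbank [(0.69, array([0.5435, 0.0911, 0.106 ]))]
wheel1 [(0.57, array([0.5553, 0.0429, 0.1005]))]
switch_tip [(0.48, array([ 0.5618, -0.0632,  0.1647]))]
relay_a [(0.66, array([0.6314, 0.1186, 0.1382])), (0.58, array([ 0.6302, -0.4253,  0.0451]))]
coil [(0.55, array([ 0.5611, -0.0653,  0.1655]))]
((0.4533019959926605, 0.0658947229385376), (0.7577987313270569, 1.4756715297698975), 21.614099502563477) 4506 0.0903803041753879
side [[ 0.9771 -0.1109  0.1817  0.2332]
 [-0.212  -0.5836  0.7839 -1.3181]
 [ 0.0191 -0.8045 -0.5937  1.1223]]
testset [(0.54, array([ 0.5639, -0.0454,  0.0872]))]
wheelbank [(0.64, array([0.5462, 0.0835, 0.1008]))]
wheel1 [(0.54, array([0.5423, 0.1286, 0.1041])), (0.4, array([0.5507, 0.0787, 0.1016]))]
switch_tip [(0.57, array([ 0.5621, -0.078 ,  0.1616])), (0.51, array([0.6359, 0.1063, 0.1256])), (0.24, array([0.43  , 0.5843, 0.0105]))]
relay_a [(0.71, array([ 0.6258, -0.4376,  0.0353])), (0.7, array([0.6379, 0.1057, 0.1219]))]
coil [(0.62, array([0.6636, 0.0417, 0.1093]))]
{'time_s': 0.7, 'joints': array([ 0.972 ,  0.1505,  1.4374, -0.    ,  1.5538, -0.134 ]), 'joint_velocities': array([-0.0002,  0.0005,  0.0002, -0.0012, -0.0015,  0.0009]), 'tau': array([ -0.0014, -71.2658, -57.1006,  -0.0003,   0.001 ,   0.0001]), 'tcp_pos': array([0.2577, 0.514 , 0.2313]), 'tool_rot': array([[-0.8939,  0.4482, -0.    ],
       [ 0.4482,  0.8939, -0.0001],
       [-0.    , -0.0001, -1.    ]]), 'force': array([1.1881, 0.3556, 0.2928]), 'moment': array([ 0.0064,  0.0104, -0.0425]), 'grip_force': 0.0, 'opening': 0.08523050134187288}
```

```bash
python3 - <<'E'
from h import *
np.set_printoptions(precision=4,suppress=True)
f=grab('top');C=cloud(f)
m=((abs(C[...,2]-.09)<.006)&(f['z_map']>0)).astype(np.uint8)
n,l,s,c=cv2.connectedComponentsWithStats(m);i=1+s[1:,4].argmax();M=l==i
print(cv2.minAreaRect(C[M][:,:2].astype(np.float32)),np.median(C[M][:,2]),s[i])
g=grab('side')
A=[]
for F in(f,g):
    p=[pix(F,(x,y,z)) for x in(.43,.7) for y in(-.14,.22) for z in(.09,.18)];p=np.array(p)
    a=np.maximum(p.min(0),0).astype(int);b=p.max(0).astype(int);print(a,b)
    A.append(cv2.resize(F['img'][a[1]:b[1],a[0]:b[0],::-1],None,fx=400/(b[0]-a[0]),fy=400/(b[0]-a[0]),interpolation=cv2.INTER_CUBIC))
h=max(x.shape[0] for x in A)
cv2.imwrite('pics/a.png',np.hstack([cv2.copyMakeBorder(x,0,h-x.shape[0],0,0,0) for x in A]))
E
```

```text
((0.5842631459236145, 0.04704649746417999), (0.19988171756267548, 0.31994250416755676), 4.731757640838623) 0.09040741359982296 [ 267  165   96   65 3907]
[261 157] [371 241]
[281 146] [385 238]
```

View pics/a.png

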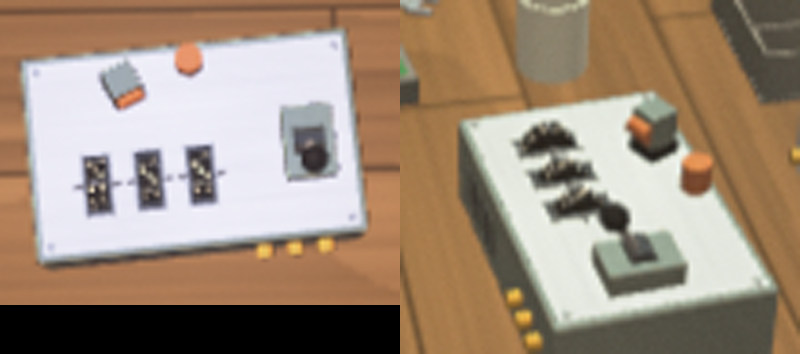

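View pics/side0.png

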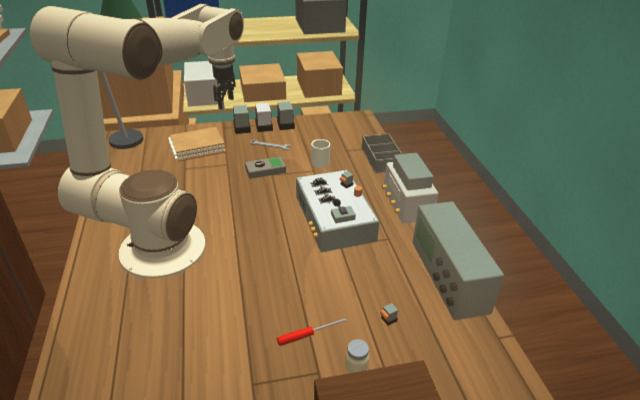

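```bash
cat >> h.py <<'E'
a=np.radians(4.73);R=np.array([[np.cos(a),-np.sin(a)],[np.sin(a),np.cos(a)]]);O=np.array([.5843,.0470])
def loc2w(x,y,z): return np.r_[R@[x,y]+O,z]
def rect(F,x0,x1,y0,y1,z,s=4):   # image: up=+x, right=-y ; s px per mm
    W=int((y1-y0)*1000*s);H=int((x1-x0)*1000*s)
    src=np.float32([pix(F,loc2w(x,y,z)) for x,y in((x1,y1),(x1,y0),(x0,y0),(x0,y1))])
    dst=np.float32([(0,0),(W,0),(W,H),(0,H)])
    return cv2.warpPerspective(F['img'][:,:,::-1],cv2.getPerspectiveTransform(src,dst),(W,H),flags=cv2.INTER_CUBIC)
def wheels(save,n=6,z=.108):
    o=[]
    for c in('top','side'):
        Fs=[viewer.grab_frame(c) for _ in range(n)];F=Fs[0];F['img']=np.mean([q['img'].astype(np.float32) for q in Fs],0)
        o.append(np.clip(rect(F,-.065,.005,-.03,.11,z,5),0,255).astype(np.uint8))
    cv2.imwrite('pics/'+save,np.vstack([o[0][:300],o[1][:300]]))
E
python3 - <<'E'
from h import *
wheels('w0.png',3)
E
```

```text
(no output)
```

View pics/w0.png

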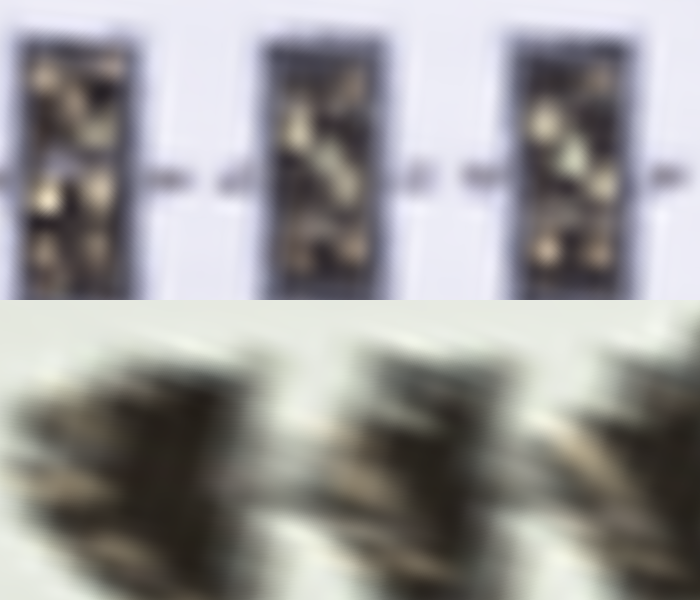

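>>> {"fn": "play_rows", "kwargs": {
  "rows": [
    [[-0.0355, -0.0172, 0, 0, 0, 0, 1], [-0.0355, -0.0172, 0, 0, 0, 0, 1], [-0.0355, -0.0172, 0, 0, 0, 0, 1], [-0.0355, -0.0172, 0, 0, 0, 0, 1], [-0.0355, -0.0172, 0, 0, 0, 0, 1], [-0.0355, -0.0172, 0, 0, 0, 0, 1], [-0.0355, -0.0172, 0, 0, 0, 0, 1], [-0.0355, -0.0172, 0, 0, 0, 0, 1], [-0.0355, -0.0172, 0, 0, 0, 0, 1], [-0.0355, -0.0172, 0, 0, 0, 0, 1]]
  ],
  "newtons": 30
}}

```text
time_s: 1.93
tcp_pos: [0.4988, 0.1993, 0.2315]
tool_rot: [[-0.894, 0.448, 0.0], [0.448, 0.894, 0.0], [-0.0, 0.0, -1.0]]
force: [0.4, 0.3, -0.1]
opening: 0.0001
grip_force: 0.0
```

>>> {"fn": "play_rows", "kwargs": {
  "rows": [
    [[-0.0355, -0.0172, 0, 0, 0, 0, 1], [-0.0355, -0.0172, 0, 0, 0, 0, 1], [0, 0, 0.01, 0, 0, -6.26, 1], [0, 0, 0.01, 0, 0, -6.26, 1], [0, 0, 0.01, 0, 0, -6.26, 1], [0, 0, 0.01, 0, 0, -6.26, 1], [0, 0, 0.01, 0, 0, -6.26, 1], [0, 0, 0.02, 0, 0, 0, 1], [0, 0, 0.02, 0, 0, 0, 1], [0, 0, 0, 0, 0, 0, 1]]
  ]
}}

```text
time_s: 2.77
tcp_pos: [0.5445, 0.1383, 0.1378]
tool_rot: [[-0.997, -0.081, -0.005], [-0.081, 0.997, -0.001], [0.005, -0.0, -1.0]]
force: [-0.7, -0.2, -0.8]
opening: 0.0002
grip_force: 0.0
```

```bash
cat >> h.py <<'E'
def unwrap(F,y,dh=0,s=4):  # rows: theta +75..-75 deg (2px/deg), cols y
    th=np.radians(np.arange(75,-75.1,-.5));ys=y+np.arange(.013,-.0131,-.001/6)
    P=np.array([[loc2w(-.03+.024*np.sin(t),q,.084+dh+.024*np.cos(t)) for q in ys] for t in th])
    T=F['camera_from_world'];c=P@T[:3,:3].T+T[:3,3];u=c@F['intrinsics'].T;u=(u[...,:2]/u[...,2:]).astype(np.float32)
    o=cv2.remap(F['img'][:,:,::-1],u[...,0],u[...,1],cv2.INTER_CUBIC);o[150,::4]=(0,0,255);return o
E
python3 - <<'E'
from h import *
np.set_printoptions(precision=4,suppress=True)
s=sensors.get_obs();p=s['tcp_pos'];print(s['time_s'],p,s['force'],s['opening'],s['tool_rot'][:,:2].T, R.T@(p[:2]-O))
f=grab('top')
C=cloud(f);L=(C[...,:2]-O)@R
for y in(.0944,.045,-.0044):
    m=(abs(L[...,0]+.03)<.008)&(abs(L[...,1]-y)<.007);print(C[m][:,2].round(4))
    m=(abs(L[...,0]+.03)<.03)&(abs(L[...,1]-y)<.02)&(C[...,2]>.094);print(L[m].mean(0))
cv2.imwrite('pics/u0.png',cv2.resize(np.hstack([unwrap(f,y) for y in(.0944,.045,-.0044)]),None,fx=1.6,fy=1.9))
E
```

```text
2.7667 [0.5445 0.1383 0.1378] [-0.6787 -0.2401 -0.7876] 0.0002393115802234244 [[-0.9967 -0.0813  0.005 ]
 [-0.0813  0.9967 -0.0002]] [-0.0321  0.0943]
[0.5138 0.5116 0.5113 0.5137 0.5111 0.5112 0.5119 0.5138 0.5076 0.5066
 0.5128 0.5101 0.5145 0.5124 0.5105 0.5174 0.5104 0.5114 0.5093 0.5114
 0.514  0.5133 0.51   0.5102 0.5151 0.5092 0.5123 0.5124 0.5125 0.5092]
[-0.0317  0.0943]
[0.5144 0.5173 0.5144 0.5063 0.5149 0.5193 0.5196 0.5147 0.5125 0.5143
 0.5167 0.5108 0.5114 0.5191 0.5176 0.5098 0.5103 0.4838 0.5158 0.5135
 0.5104 0.5104 0.4873 0.5199 0.517  0.5094 0.51   0.5046]
[-0.031   0.0454]
[0.1026 0.1068 0.1073 0.1097 0.1145 0.1114 0.1033 0.1051 0.1161 0.1045
 0.1024 0.1083 0.1084 0.1044 0.1057 0.1039]
[-0.0305 -0.001 ]
```

View pics/u0.png

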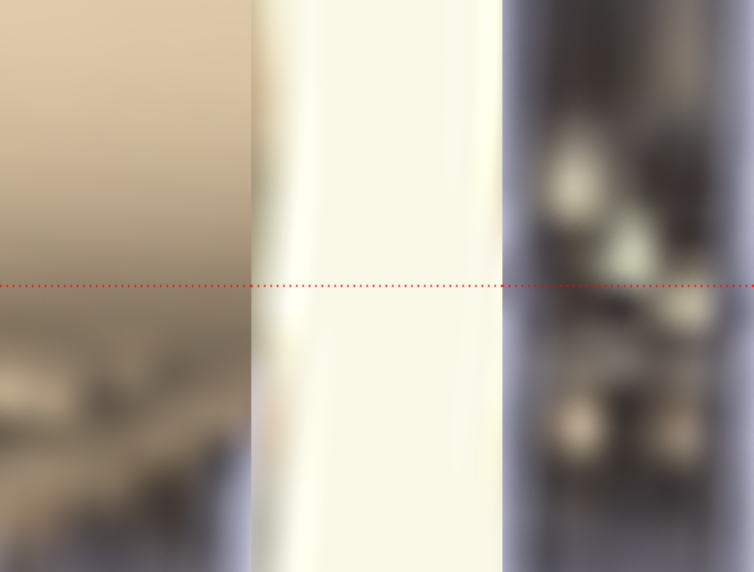

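>>> {"fn": "play_rows", "kwargs": {
  "rows": [
    [[0.005, 0, 0.005, 0, 0, 0, 1], [0, 0, 0.005, 0, 0, 0, 1], [0, 0, 0.005, 0, 0, 0, 1], [0, 0, 0.004, 0, 0, 0, 1], [0, 0, 0.003, 0, 0, 0, 1], [0, 0, 0.002, 0, 0, 0, 1], [0, 0, 0, 0, 0, 0, 1], [0, 0, 0, 0, 0, 0, 1], [0, 0, 0, 0, 0, 0, 1], [0, 0, 0, 0, 0, 0, 1]]
  ]
}}

```text
time_s: 3.65
tcp_pos: [0.5412, 0.1381, 0.1175]
tool_rot: [[-0.997, -0.081, 0.0], [-0.081, 0.997, -0.0], [-0.0, -0.0, -1.0]]
force: [-0.7, 0.2, 0.4]
opening: -0.0001
grip_force: 0.0
```

>>> {"fn": "play_rows", "kwargs": {
  "rows": [
    [[0.0025, 0, 0.002, 0, 0, 0, 1], [0, 0, 0.002, 0, 0, 0, 1], [0, 0, 0.001, 0, 0, 0, 1], [0, 0, 0.001, 0, 0, 0, 1], [0, 0, 0, 0, 0, 0, 1], [0, 0, 0, 0, 0, 0, 1], [0, 0, 0, 0, 0, 0, 1], [0, 0, 0, 0, 0, 0, 1], [0, 0, 0, 0, 0, 0, 1], [0, 0, 0, 0, 0, 0, 1]]
  ]
}}

```text
time_s: 4.48
tcp_pos: [0.5386, 0.1379, 0.1114]
tool_rot: [[-0.997, -0.081, 0.0], [-0.081, 0.997, -0.0], [0.0, -0.0, -1.0]]
force: [-3.2, 0.2, 4.1]
opening: -0.0002
grip_force: 2.2
```

>>> {"fn": "play_rows", "kwargs": {
  "rows": [
    [[-0.001, 0, 0.0003, 0, 0, 0, 1], [-0.001, 0, 0, 0, 0, 0, 1], [-0.001, 0, 0, 0, 0, 0, 1], [-0.001, 0, 0, 0, 0, 0, 1], [-0.001, 0, 0, 0, 0, 0, 1], [-0.001, 0, 0, 0, 0, 0, 1], [-0.001, 0, 0, 0, 0, 0, 1], [-0.001, 0, 0, 0, 0, 0, 1], [0, 0, 0, 0, 0, 0, 1], [0, 0, 0, 0, 0, 0, 1]]
  ]
}}

```text
time_s: 5.32
tcp_pos: [0.5469, 0.1386, 0.1112]
tool_rot: [[-0.997, -0.081, 0.001], [-0.081, 0.997, -0.0], [-0.001, -0.0, -1.0]]
force: [-1.3, -0.4, 5.7]
opening: -0.0002
grip_force: 2.7
```

```bash
python3 - <<'E'
from h import *
for i in range(4):
    f=viewer.grab_frame('side');print(sensors.get_obs()['force'].round(2))
a=pix(f,loc2w(-.03,.045,.1));x,y=a.astype(int)
cv2.imwrite('pics/s1.png',cv2.resize(f['img'][y-45:y+30,x-50:x+50,::-1],None,fx=8,fy=8,interpolation=cv2.INTER_CUBIC))
E
```

```text
[-1.95  0.52  5.66]
[-0.71 -0.18  4.71]
[-0.75 -0.27  5.49]
[-1.28 -0.26  6.89]
```

View pics/s1.png

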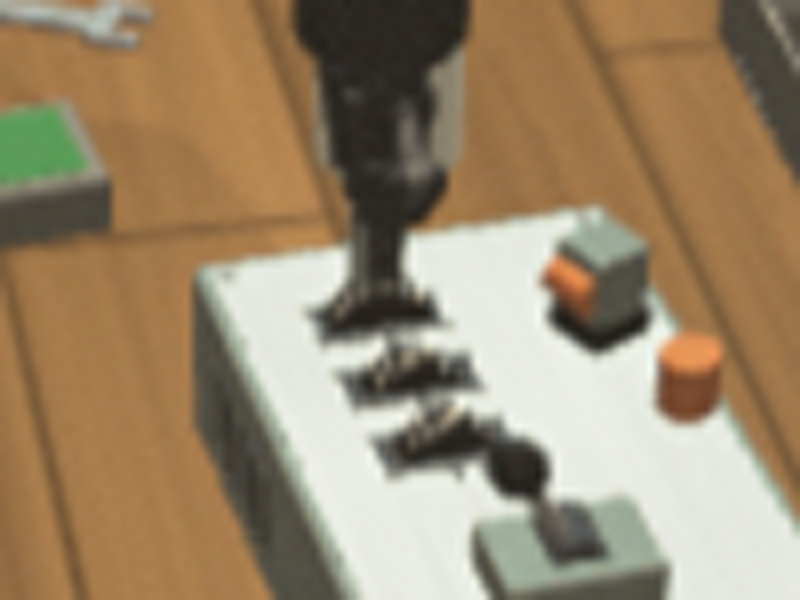

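>>> {"fn": "play_rows", "kwargs": {
  "rows": [
    [[-0.001, 0, 0.0002, 0, 0, 0, 1], [-0.001, 0, 0, 0, 0, 0, 1], [-0.001, 0, 0, 0, 0, 0, 1], [-0.001, 0, 0, 0, 0, 0, 1], [-0.001, 0, 0, 0, 0, 0, 1], [-0.001, 0, 0, 0, 0, 0, 1], [-0.001, 0, 0, 0, 0, 0, 1], [-0.001, 0, 0, 0, 0, 0, 1], [0, 0, -0.006, 0, 0, 0, 1], [0.016, 0, -0.006, 0, 0, 0, 1]]
  ]
}}

```text
time_s: 6.35
tcp_pos: [0.5399, 0.1378, 0.1226]
tool_rot: [[-0.997, -0.081, 0.0], [-0.081, 0.997, -0.0], [-0.0, -0.0, -1.0]]
force: [-0.1, -0.5, 0.5]
opening: 0.0003
grip_force: 0.0
```

>>> {"fn": "play_rows", "kwargs": {
  "rows": [
    [[0, 0, 0.006, 0, 0, 0, 1], [0, 0, 0.004, 0, 0, 0, 1], [0, 0, 0.002, 0, 0, 0, 1], [0, 0, 0, 0, 0, 0, 1], [-0.001, 0, 0, 0, 0, 0, 1], [-0.001, 0, 0, 0, 0, 0, 1], [-0.001, 0, 0, 0, 0, 0, 1], [-0.001, 0, 0, 0, 0, 0, 1], [0, 0, 0, 0, 0, 0, 1], [0, 0, 0, 0, 0, 0, 1]]
  ]
}}

```text
time_s: 7.18
tcp_pos: [0.5431, 0.1383, 0.1108]
tool_rot: [[-0.997, -0.081, 0.0], [-0.081, 0.997, -0.0], [-0.0, -0.0, -1.0]]
force: [-1.6, 0.1, 6.7]
opening: 0.0001
grip_force: 3.4
```

>>> {"fn": "play_rows", "kwargs": {
  "rows": [
    [[-0.0015, 0, 0, 0, 0, 0, 1], [-0.0015, 0, 0, 0, 0, 0, 1], [-0.0015, 0, 0, 0, 0, 0, 1], [-0.0015, 0, 0, 0, 0, 0, 1], [-0.0015, 0, 0, 0, 0, 0, 1], [-0.0015, 0, 0, 0, 0, 0, 1], [-0.0015, 0, 0, 0, 0, 0, 1], [-0.0015, 0, 0, 0, 0, 0, 1], [0, 0, 0, 0, 0, 0, 1], [0, 0, 0, 0, 0, 0, 1]]
  ]
}}

```text
time_s: 8.02
tcp_pos: [0.5551, 0.1393, 0.1108]
tool_rot: [[-0.997, -0.081, 0.0], [-0.081, 0.997, 0.0], [-0.0, 0.0, -1.0]]
force: [-1.3, 0.1, 7.2]
opening: 0.0001
grip_force: 3.4
```

>>> {"fn": "play_rows", "kwargs": {
  "rows": [
    [[0, 0, -0.006, 0, 0, 0, 1], [0, -0.0095, -0.006, 0, 0, 0, 1], [0, -0.02, 0, 0, 0, 0, 1], [0, -0.02, 0, 0, 0, 0, 1], [0, 0, 0.004, 0, 0, 0, 1], [0, 0, 0.004, 0, 0, 0, 1], [0, 0, 0, 0, 0, 0, 1], [0, 0, 0, 0, 0, 0, 1], [0, 0, 0, 0, 0, 0, 1], [0, 0, 0, 0, 0, 0, 1]]
  ]
}}

```text
time_s: 8.85
tcp_pos: [0.5585, 0.0903, 0.1149]
tool_rot: [[-0.997, -0.082, 0.0], [-0.082, 0.997, -0.0], [-0.0, -0.0, -1.0]]
force: [0.9, 0.9, 0.1]
opening: -0.0001
grip_force: 0.0
```

>>> {"fn": "play_rows", "kwargs": {
  "rows": [
    [[0, 0, 0.001, 0, 0, 0, 1], [0, 0, 0.001, 0, 0, 0, 1], [0, 0, 0.0005, 0, 0, 0, 1], [0, 0, 0, 0, 0, 0, 1], [0, 0, 0, 0, 0, 0, 1], [0, 0, 0, 0, 0, 0, 1], [0, 0, 0, 0, 0, 0, 1], [0, 0, 0, 0, 0, 0, 1], [0, 0, 0, 0, 0, 0, 1], [0, 0, 0, 0, 0, 0, 1]]
  ]
}}

```text
time_s: 9.68
tcp_pos: [0.5585, 0.0899, 0.1123]
tool_rot: [[-0.997, -0.081, -0.0], [-0.081, 0.997, -0.0], [0.0, -0.0, -1.0]]
force: [0.2, 0.4, 0.2]
opening: -0.0002
grip_force: 0.0
```

>>> {"fn": "play_rows", "kwargs": {
  "rows": [
    [[0, 0, 0.001, 0, 0, 0, 1], [0, 0, 0.001, 0, 0, 0, 1], [0, 0, 0.0003, 0, 0, 0, 1], [0, 0, 0, 0, 0, 0, 1], [0, 0, 0, 0, 0, 0, 1], [0, 0, 0, 0, 0, 0, 1], [0, 0, 0, 0, 0, 0, 1], [0, 0, 0, 0, 0, 0, 1], [0, 0, 0, 0, 0, 0, 1], [0, 0, 0, 0, 0, 0, 1]]
  ]
}}

```text
time_s: 10.52
tcp_pos: [0.5585, 0.0898, 0.11]
tool_rot: [[-0.997, -0.081, -0.0], [-0.081, 0.997, -0.0], [0.0, -0.0, -1.0]]
force: [-0.4, -0.5, 0.0]
opening: -0.0001
grip_force: 0.0
```

>>> {"fn": "play_rows", "kwargs": {
  "rows": [
    [[0, 0, 0.001, 0, 0, 0, 1], [0, 0, 0.001, 0, 0, 0, 1], [0, 0, 0.0003, 0, 0, 0, 1], [0, 0, 0, 0, 0, 0, 1], [0, 0, 0, 0, 0, 0, 1], [0, 0, 0, 0, 0, 0, 1], [0, 0, 0, 0, 0, 0, 1], [0, 0, 0, 0, 0, 0, 1], [0, 0, 0, 0, 0, 0, 1], [0, 0, 0, 0, 0, 0, 1]]
  ]
}}

```text
time_s: 11.35
tcp_pos: [0.5585, 0.0899, 0.1077]
tool_rot: [[-0.997, -0.081, -0.0], [-0.081, 0.997, -0.0], [0.0, -0.0, -1.0]]
force: [0.5, 0.3, -0.4]
opening: 0.0001
grip_force: 0.0
```

>>> {"fn": "play_rows", "kwargs": {
  "rows": [
    [[0, 0, 0.001, 0, 0, 0, 1], [0, 0, 0.001, 0, 0, 0, 1], [0, 0, 0.0003, 0, 0, 0, 1], [0, 0, 0, 0, 0, 0, 1], [0, 0, 0, 0, 0, 0, 1], [0, 0, 0, 0, 0, 0, 1], [0, 0, 0, 0, 0, 0, 1], [0, 0, 0, 0, 0, 0, 1], [0, 0, 0, 0, 0, 0, 1], [0, 0, 0, 0, 0, 0, 1]]
  ]
}}

```text
time_s: 12.18
tcp_pos: [0.5585, 0.0898, 0.1054]
tool_rot: [[-0.997, -0.081, -0.0], [-0.081, 0.997, -0.0], [0.0, -0.0, -1.0]]
force: [-0.1, -0.4, 0.6]
opening: -0.0001
grip_force: 0.0
```

>>> {"fn": "play_rows", "kwargs": {
  "rows": [
    [[0, 0, 0.001, 0, 0, 0, 1], [0, 0, 0.001, 0, 0, 0, 1], [0, 0, 0.0002, 0, 0, 0, 1], [0, 0, 0, 0, 0, 0, 1], [0, 0, 0, 0, 0, 0, 1], [0, 0, 0, 0, 0, 0, 1], [0, 0, 0, 0, 0, 0, 1], [0, 0, 0, 0, 0, 0, 1], [0, 0, 0, 0, 0, 0, 1], [0, 0, 0, 0, 0, 0, 1]]
  ]
}}

```text
time_s: 13.02
tcp_pos: [0.5587, 0.0899, 0.1036]
tool_rot: [[-0.997, -0.081, 0.001], [-0.081, 0.997, -0.0], [-0.0, -0.0, -1.0]]
force: [-1.9, -1.7, 6.7]
opening: -0.0001
grip_force: 3.2
```

>>> {"fn": "play_rows", "kwargs": {
  "rows": [
    [[0.0015, 0, 0, 0, 0, 0, 1], [0.0015, 0, 0, 0, 0, 0, 1], [0.0015, 0, 0, 0, 0, 0, 1], [0.0015, 0, 0, 0, 0, 0, 1], [0.0015, 0, 0, 0, 0, 0, 1], [0.0015, 0, 0, 0, 0, 0, 1], [0.0015, 0, 0, 0, 0, 0, 1], [0.0015, 0, 0, 0, 0, 0, 1], [0.0015, 0, 0, 0, 0, 0, 1], [0.0015, 0, 0, 0, 0, 0, 1]]
  ]
}}

```text
time_s: 13.85
tcp_pos: [0.5442, 0.0887, 0.1038]
tool_rot: [[-0.997, -0.081, 0.002], [-0.081, 0.997, -0.0], [-0.002, -0.0, -1.0]]
force: [2.3, 0.2, 6.4]
opening: -0.0001
grip_force: 2.8
```

>>> {"fn": "play_rows", "kwargs": {
  "rows": [
    [[0, 0, 0, 0, 0, 0, 1], [0, 0, -0.006, 0, 0, 0, 1], [-0.008, 0, -0.006, 0, 0, 0, 1], [-0.007, 0, 0, 0, 0, 0, 1], [0, 0, 0.006, 0, 0, 0, 1], [0, 0, 0.004, 0, 0, 0, 1], [0, 0, 0.002, 0, 0, 0, 1], [0, 0, 0, 0, 0, 0, 1], [0, 0, 0, 0, 0, 0, 1], [0, 0, 0, 0, 0, 0, 1]]
  ]
}}

```text
time_s: 14.68
tcp_pos: [0.5584, 0.0898, 0.1031]
tool_rot: [[-0.997, -0.081, 0.0], [-0.081, 0.997, -0.0], [-0.0, -0.0, -1.0]]
force: [0.0, -0.0, 8.7]
opening: -0.0
grip_force: 4.1
```

>>> {"fn": "play_rows", "kwargs": {
  "rows": [
    [[0.0015, 0, 0, 0, 0, 0, 1], [0.0015, 0, 0, 0, 0, 0, 1], [0.0015, 0, 0, 0, 0, 0, 1], [0.0015, 0, 0, 0, 0, 0, 1], [0.0015, 0, 0, 0, 0, 0, 1], [0.0015, 0, 0, 0, 0, 0, 1], [0.0015, 0, 0, 0, 0, 0, 1], [0.0015, 0, 0, 0, 0, 0, 1], [0.0015, 0, 0, 0, 0, 0, 1], [0.0015, 0, 0, 0, 0, 0, 1]]
  ]
}}

```text
time_s: 15.52
tcp_pos: [0.5437, 0.0886, 0.1032]
tool_rot: [[-0.997, -0.081, 0.001], [-0.081, 0.997, -0.0], [-0.001, -0.0, -1.0]]
force: [2.2, 0.8, 7.8]
opening: 0.0001
grip_force: 3.7
```

>>> {"fn": "play_rows", "kwargs": {
  "rows": [
    [[0, 0, 0, 0, 0, 0, 1], [0, 0, -0.006, 0, 0, 0, 1], [0, -0.01, -0.006, 0, 0, 0, 1], [0, -0.02, 0, 0, 0, 0, 1], [0, -0.0195, 0, 0, 0, 0, 1], [0, 0, 0.002, 0, 0, 0, 1], [0, 0, 0, 0, 0, 0, 1], [0, 0, 0, 0, 0, 0, 1], [0, 0, 0, 0, 0, 0, 1], [0, 0, 0, 0, 0, 0, 1]]
  ]
}}

```text
time_s: 16.35
tcp_pos: [0.5475, 0.0398, 0.1132]
tool_rot: [[-0.997, -0.082, -0.0], [-0.082, 0.997, -0.0], [0.0, -0.0, -1.0]]
force: [0.2, 0.0, 0.4]
opening: -0.0002
grip_force: 0.0
```

>>> {"fn": "play_rows", "kwargs": {
  "rows": [
    [[0, 0, 0.001, 0, 0, 0, 1], [0, 0, 0.001, 0, 0, 0, 1], [0, 0, 0.0005, 0, 0, 0, 1], [0, 0, 0, 0, 0, 0, 1], [0, 0, 0, 0, 0, 0, 1], [0, 0, 0, 0, 0, 0, 1], [0, 0, 0, 0, 0, 0, 1], [0, 0, 0, 0, 0, 0, 1], [0, 0, 0, 0, 0, 0, 1], [0, 0, 0, 0, 0, 0, 1]]
  ]
}}

```text
time_s: 17.18
tcp_pos: [0.5476, 0.0393, 0.1107]
tool_rot: [[-0.997, -0.081, -0.0], [-0.081, 0.997, -0.0], [0.0, -0.0, -1.0]]
force: [0.2, 0.1, -0.2]
opening: -0.0001
grip_force: 0.0
```

>>> {"fn": "play_rows", "kwargs": {
  "rows": [
    [[0, 0, 0.001, 0, 0, 0, 1], [0, 0, 0.001, 0, 0, 0, 1], [0, 0, 0.0004, 0, 0, 0, 1], [0, 0, 0, 0, 0, 0, 1], [0, 0, 0, 0, 0, 0, 1], [0, 0, 0, 0, 0, 0, 1], [0, 0, 0, 0, 0, 0, 1], [0, 0, 0, 0, 0, 0, 1], [0, 0, 0, 0, 0, 0, 1], [0, 0, 0, 0, 0, 0, 1]]
  ]
}}

```text
time_s: 18.02
tcp_pos: [0.5476, 0.0393, 0.1083]
tool_rot: [[-0.997, -0.081, -0.0], [-0.081, 0.997, -0.0], [0.0, -0.0, -1.0]]
force: [-0.1, -0.4, 0.3]
opening: -0.0001
grip_force: 0.0
```

>>> {"fn": "play_rows", "kwargs": {
  "rows": [
    [[0, 0, 0.001, 0, 0, 0, 1], [0, 0, 0.001, 0, 0, 0, 1], [0, 0, 0.0002, 0, 0, 0, 1], [0, 0, 0, 0, 0, 0, 1], [0, 0, 0, 0, 0, 0, 1], [0, 0, 0, 0, 0, 0, 1], [0, 0, 0, 0, 0, 0, 1], [0, 0, 0, 0, 0, 0, 1], [0, 0, 0, 0, 0, 0, 1], [0, 0, 0, 0, 0, 0, 1]]
  ]
}}

```text
time_s: 18.85
tcp_pos: [0.5477, 0.0393, 0.1061]
tool_rot: [[-0.997, -0.081, 0.0], [-0.081, 0.997, -0.0], [-0.0, -0.0, -1.0]]
force: [0.2, 0.3, 4.0]
opening: -0.0003
grip_force: 1.9
```

>>> {"fn": "play_rows", "kwargs": {
  "rows": [
    [[0, 0, 0.0006, 0, 0, 0, 1], [-0.0015, 0, 0, 0, 0, 0, 1], [-0.0015, 0, 0, 0, 0, 0, 1], [-0.0015, 0, 0, 0, 0, 0, 1], [-0.0015, 0, 0, 0, 0, 0, 1], [-0.0015, 0, 0, 0, 0, 0, 1], [-0.0015, 0, 0, 0, 0, 0, 1], [-0.0015, 0, 0, 0, 0, 0, 1], [-0.0015, 0, 0, 0, 0, 0, 1], [-0.001, 0, 0, 0, 0, 0, 1]]
  ]
}}

```text
time_s: 19.68
tcp_pos: [0.5605, 0.0404, 0.1055]
tool_rot: [[-0.997, -0.081, -0.0], [-0.081, 0.997, -0.0], [0.0, -0.0, -1.0]]
force: [-1.8, -0.0, 6.5]
opening: 0.0001
grip_force: 3.1
```

>>> {"fn": "play_rows", "kwargs": {
  "rows": [
    [[0, 0, 0, 0, 0, 0, 1], [0, 0, -0.006, 0, 0, 0, 1], [0.008, 0, -0.006, 0, 0, 0, 1], [0.003, 0, 0, 0, 0, 0, 1], [0, 0, 0.006, 0, 0, 0, 1], [0, 0, 0.004, 0, 0, 0, 1], [0, 0, 0.002, 0, 0, 0, 1], [0, 0, 0, 0, 0, 0, 1], [0, 0, 0, 0, 0, 0, 1], [0, 0, 0, 0, 0, 0, 1]]
  ]
}}

```text
time_s: 20.52
tcp_pos: [0.5496, 0.0395, 0.1053]
tool_rot: [[-0.997, -0.081, -0.0], [-0.081, 0.997, -0.0], [0.0, -0.0, -1.0]]
force: [-2.5, 0.0, 7.3]
opening: -0.0001
grip_force: 3.5
```

>>> {"fn": "play_rows", "kwargs": {
  "rows": [
    [[-0.0015, 0, 0, 0, 0, 0, 1], [-0.0015, 0, 0, 0, 0, 0, 1], [-0.0015, 0, 0, 0, 0, 0, 1], [-0.0015, 0, 0, 0, 0, 0, 1], [-0.0015, 0, 0, 0, 0, 0, 1], [-0.0005, 0, 0, 0, 0, 0, 1], [0, 0, 0, 0, 0, 0, 1], [0, 0, 0, 0, 0, 0, 1], [0, 0, -0.01, 0, 0, 0, 1], [0, 0, -0.03, 0, 0, 0, 1]]
  ]
}}

```text
time_s: 21.35
tcp_pos: [0.5558, 0.0402, 0.1422]
tool_rot: [[-0.997, -0.081, -0.007], [-0.081, 0.997, 0.0], [0.007, 0.001, -1.0]]
force: [0.2, 0.0, -1.3]
opening: -0.0002
grip_force: 0.0
```

>>> {"fn": "play_rows", "kwargs": {
  "rows": [
    [[0.02, 0, -0.03, 0, 0, 0, 1], [0.04, 0, -0.01, 0, 0, 0, 1], [0.04, 0, 0, 0, 0, 0, 1], [0.04, 0, 0, 0, 0, 0, 1], [0.04, 0, 0, 0, 0, 0, 1], [0, 0, 0, 0, 0, 0, 1], [0, 0, 0, 0, 0, 0, 1], [0, 0, 0, 0, 0, 0, 1], [0, 0, 0, 0, 0, 0, 1], [0, 0, 0, 0, 0, 0, 1]]
  ]
}}

```text
time_s: 22.18
tcp_pos: [0.3789, 0.0255, 0.1853]
tool_rot: [[-0.997, -0.082, -0.001], [-0.082, 0.997, 0.0], [0.001, 0.0, -1.0]]
force: [-0.3, -0.0, -0.2]
opening: -0.0
grip_force: 0.0
```

```bash
python3 - <<'E'
from h import *
s=sensors.get_obs();p=s['tcp_pos'];print(s['time_s'],p,s['force'],R.T@(p[:2]-O))
f=grab('top','top1.png')
cv2.imwrite('pics/u1.png',cv2.resize(np.hstack([unwrap(f,y,d) for y,d in((.0944,.0045),(.045,-.0027),(-.0044,-.001))]),None,fx=1.6,fy=1.9))
E
```

```text
22.1833 [0.37887763 0.02547235 0.18525901] [-0.25803829 -0.00989577 -0.17705611] [-0.20649795 -0.00451514]
```

View pics/u1.png

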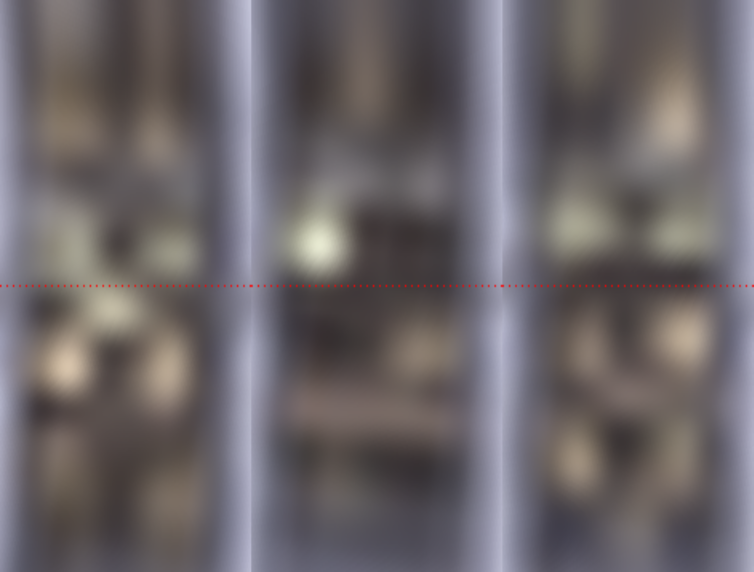

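```bash
python3 - <<'E'
from h import *
Fs=[viewer.grab_frame('top') for _ in range(4)];F=Fs[0];F['img']=np.mean([q['img'].astype(np.float32) for q in Fs],0)
I=rect(F,-.065,.005,-.03,.12,.0905,5).astype(np.float32).mean(2)   # row=(.005-x)*5000, col=(.12-y)*5000
for y in(.119,.0944-.025+.0003,.045-.025,-.0044-.0195,):
    c=int((.12-y)*5000);b=I[100:260,max(c-14,0):c+14];w=np.clip(np.percentile(b,60)-b-12,0,None).sum(1)
    print(y,'bar x mm',5-((w*np.arange(100,260)).sum()/w.sum())/5,w.max())
# end edges of panel (x=+-.1) via brightness steps
for x0,x1 in((.085,.115),(-.115,-.085)):
    J=rect(F,x0,x1,-.02,.10,.090,5).astype(np.float32).mean(2).mean(1);g=abs(np.gradient(J));g[g<g.max()*.3]=0
    print('edge',x1*1000-(g*np.arange(len(g))).sum()/g.sum()/5)
for y,d in((.0944,.0045),(.045,-.0027),(-.0044,-.001)):
    U=unwrap(F,y,d).astype(np.float32)
    from scipy.ndimage import gaussian_filter,maximum_filter
    g=gaussian_filter(U[:,20:-20,1],3);g2=g-gaussian_filter(U[:,20:-20,1],14)
    m=(maximum_filter(g2,15)==g2)&(g2>5);print([(round(75-r/2,1),int(c+20),int(g2[r,c])) for r,c in np.argwhere(m)])
cv2.imwrite('pics/bars.png',np.clip(I,0,255).astype(np.uint8))
E
```

```text
0.119 bar x mm -28.794326684745364 657.8696
0.06969999999999998 bar x mm -29.079589215564646 247.97466
0.019999999999999997 bar x mm -27.826740361591987 256.43234
-0.0239 bar x mm -28.2028133843993 1944.5132
edge 97.51398723455657
edge -97.98889073439067
[(np.float64(75.0), 42, 14), (np.float64(75.0), 96, 9), (np.float64(75.0), 136, 17), (np.float64(41.0), 48, 14), (np.float64(37.5), 98, 22), (np.float64(9.5), 48, 25), (np.float64(8.0), 110, 35), (np.float64(-6.0), 70, 46), (np.float64(-21.5), 42, 60), (np.float64(-23.0), 105, 43), (np.float64(-41.0), 136, 7), (np.float64(-44.0), 37, 17), (np.float64(-56.5), 103, 14), (np.float64(-75.0), 52, 10), (np.float64(-75.0), 93, 5), (np.float64(-75.0), 136, 10)]
[(np.float64(75.0), 20, 6), (np.float64(75.0), 136, 18), (np.float64(68.5), 136, 18), (np.float64(61.0), 20, 6), (np.float64(52.5), 72, 14), (np.float64(26.0), 109, 21), (np.float64(24.0), 136, 12), (np.float64(10.5), 43, 77), (np.float64(7.0), 136, 17), (np.float64(-11.0), 136, 9), (np.float64(-17.5), 104, 22), (np.float64(-32.0), 36, 14), (np.float64(-34.5), 92, 13), (np.float64(-37.5), 136, 12), (np.float64(-54.5), 20, 6), (np.float64(-55.5), 53, 10), (np.float64(-62.0), 136, 18), (np.float64(-75.0), 20, 11), (np.float64(-75.0), 68, 8), (np.float64(-75.0), 136, 20)]
[(np.float64(65.5), 50, 12), (np.float64(45.0), 20, 5), (np.float64(42.5), 108, 31), (np.float64(15.0), 45, 38), (np.float64(13.0), 107, 37), (np.float64(-13.5), 115, 43), (np.float64(-17.5), 54, 24), (np.float64(-19.0), 20, 6), (np.float64(-29.0), 78, 13), (np.float64(-35.0), 20, 5), (np.float64(-45.0), 111, 20), (np.float64(-46.5), 47, 35), (np.float64(-65.5), 84, 11), (np.float64(-75.0), 20, 13), (np.float64(-75.0), 44, 7), (np.float64(-75.0), 136, 18)]
```

View pics/bars.png

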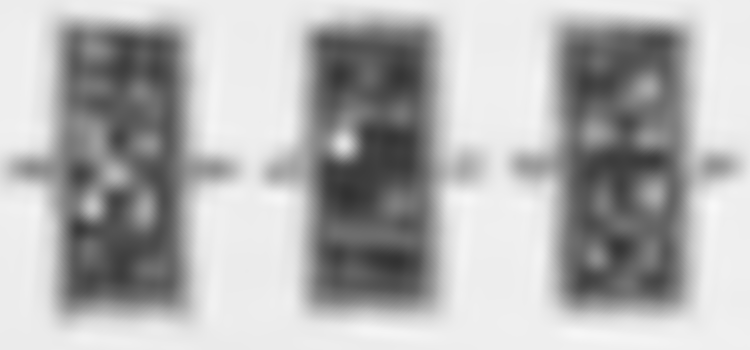

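>>> {"fn": "play_rows", "kwargs": {
  "rows": [
    [[-0.035, 0, 0, 0, 0, 0, 1], [-0.035, 0, 0, 0, 0, 0, 1], [-0.035, 0, 0, 0, 0, 0, 1], [-0.035, 0, 0, 0, 0, 0, 1], [-0.0355, 0, 0, 0, 0, 0, 1], [0, 0, 0.025, 0, 0, 0, 1], [0, 0, 0.025, 0, 0, 0, 1], [0, 0, 0.02, 0, 0, 0, 1], [0, 0, 0, 0, 0, 0, 1], [0, 0, 0, 0, 0, 0, 1]]
  ]
}}

```text
time_s: 23.27
tcp_pos: [0.5528, 0.0398, 0.1151]
tool_rot: [[-0.997, -0.081, -0.002], [-0.081, 0.997, 0.0], [0.002, 0.0, -1.0]]
force: [0.0, -0.9, -0.1]
opening: -0.0001
grip_force: 0.0
```

>>> {"fn": "play_rows", "kwargs": {
  "rows": [
    [[0, 0, 0.006, 0, 0, 0, 1], [0, 0, 0.002, 0, 0, 0, 1], [0, 0, 0.0015, 0, 0, 0, 1], [0, 0, 0, 0, 0, 0, 1], [-0.0006, 0, 0, 0, 0, 0, 1], [-0.0006, 0, 0, 0, 0, 0, 1], [0, 0, 0, 0, 0, 0, 1], [0, 0, 0, 0, 0, 0, 1], [0, 0, 0, 0, 0, 0, 1], [0, 0, 0, 0, 0, 0, 1]]
  ]
}}

```text
time_s: 24.1
tcp_pos: [0.5544, 0.0398, 0.1061]
tool_rot: [[-0.997, -0.081, 0.0], [-0.081, 0.997, -0.0], [-0.0, -0.0, -1.0]]
force: [-0.8, -0.6, 3.2]
opening: 0.0001
grip_force: 2.0
```

>>> {"fn": "play_rows", "kwargs": {
  "rows": [
    [[0, 0, -0.01, 0, 0, 0, 1], [0.001, 0.02, 0, 0, 0, 0, 1], [0.002, 0.02, 0, 0, 0, 0, 1], [0, 0.0095, 0, 0, 0, 0, 1], [0, 0, 0.005, 0, 0, 0, 1], [0, 0, 0.002, 0, 0, 0, 1], [0, 0, 0, 0, 0, 0, 1], [0, 0, 0, 0, 0, 0, 1], [0, 0, 0, 0, 0, 0, 1], [0, 0, 0, 0, 0, 0, 1]]
  ]
}}

```text
time_s: 24.93
tcp_pos: [0.5474, 0.0884, 0.1091]
tool_rot: [[-0.997, -0.081, -0.0], [-0.081, 0.997, -0.0], [0.0, -0.0, -1.0]]
force: [0.0, 0.1, 0.1]
opening: 0.0001
grip_force: 0.0
```

>>> {"fn": "play_rows", "kwargs": {
  "rows": [
    [[0, 0, 0.003, 0, 0, 0, 1], [0, 0, 0.002, 0, 0, 0, 1], [0, 0, 0.0008, 0, 0, 0, 1], [0, 0, 0, 0, 0, 0, 1], [-0.0009, 0, 0, 0, 0, 0, 1], [-0.001, 0, 0, 0, 0, 0, 1], [-0.0009, 0, 0, 0, 0, 0, 1], [0, 0, 0, 0, 0, 0, 1], [0, 0, 0, 0, 0, 0, 1], [0, 0, 0, 0, 0, 0, 1]]
  ]
}}

```text
time_s: 25.77
tcp_pos: [0.5503, 0.089, 0.1035]
tool_rot: [[-0.997, -0.081, 0.001], [-0.081, 0.997, -0.0], [-0.001, -0.0, -1.0]]
force: [-1.1, -2.1, 7.4]
opening: 0.0001
grip_force: 3.3
```

>>> {"fn": "play_rows", "kwargs": {
  "rows": [
    [[0, 0, -0.015, 0, 0, 0, 1], [0.002, 0.02, 0, 0, 0, 0, 1], [0.002, 0.02, 0, 0, 0, 0, 1], [0, 0.0095, 0, 0, 0, 0, 1], [0, 0, 0, 0, 0, 0, 1], [0, 0, 0.003, 0, 0, 0, 1], [0, 0, 0, 0, 0, 0, 1], [0, 0, 0, 0, 0, 0, 1], [0, 0, 0, 0, 0, 0, 1], [0, 0, 0, 0, 0, 0, 1]]
  ]
}}

```text
time_s: 26.6
tcp_pos: [0.5422, 0.1377, 0.1152]
tool_rot: [[-0.997, -0.081, -0.0], [-0.081, 0.997, -0.0], [0.0, -0.0, -1.0]]
force: [0.4, -0.2, 0.8]
opening: -0.0002
grip_force: 0.0
```

Wheel 1: press to 0.1108, roll +4 mm, then back off for a look.

>>> {"fn": "play_rows", "kwargs": {
  "rows": [
    [[0, 0, 0.002, 0, 0, 0, 1], [0, 0, 0.0024, 0, 0, 0, 1], [0, 0, 0, 0, 0, 0, 1], [0, 0, 0, 0, 0, 0, 1], [-0.001, 0, 0, 0, 0, 0, 1], [-0.001, 0, 0, 0, 0, 0, 1], [-0.001, 0, 0, 0, 0, 0, 1], [-0.001, 0, 0, 0, 0, 0, 1], [0, 0, 0, 0, 0, 0, 1], [0, 0, 0, 0, 0, 0, 1]]
  ]
}}

```text
time_s: 27.43
tcp_pos: [0.5462, 0.1383, 0.111]
tool_rot: [[-0.997, -0.081, 0.0], [-0.081, 0.997, -0.0], [-0.0, -0.0, -1.0]]
force: [-1.6, -1.6, 6.3]
opening: 0.0001
grip_force: 2.9
```

>>> {"fn": "play_rows", "kwargs": {
  "rows": [
    [[0, 0, -0.02, 0, 0, 0, 1], [0, 0, -0.03, 0, 0, 0, 1], [0.03, 0, -0.02, 0, 0, 0, 1], [0.04, -0.01, 0, 0, 0, 0, 1], [0.04, -0.03, 0, 0, 0, 0, 1], [0.03, -0.03, 0, 0, 0, 0, 1], [0.03, -0.03, 0, 0, 0, 0, 1], [0, 0, 0, 0, 0, 0, 1], [0, 0, 0, 0, 0, 0, 1], [0, 0, 0, 0, 0, 0, 1]]
  ]
}}

```text
time_s: 28.27
tcp_pos: [0.3923, 0.0317, 0.181]
tool_rot: [[-0.997, -0.08, 0.001], [-0.08, 0.997, 0.0], [-0.001, -0.0, -1.0]]
force: [-0.3, -0.2, -0.0]
opening: 0.0005
grip_force: 0.0
```

```bash
cat > chk.py <<'E'
import sys
from h import *
from scipy.ndimage import gaussian_filter,maximum_filter
s=sensors.get_obs();p=s['tcp_pos'];print(s['time_s'],p,s['force'],R.T@(p[:2]-O))
Fs=[viewer.grab_frame('top') for _ in range(4)];F=Fs[0];F['img']=np.mean([q['img'].astype(np.float32) for q in Fs],0).astype(np.float32)
import h;h.O=O+R@[.0014,0]
A=[]
for y,d in((.0944,.0045),(.045,-.0027),(-.0044,-.001)):
    U=unwrap(F,y,d);A.append(U);u=U[:,:,1].astype(np.float32);u[150]=u[149]
    g=gaussian_filter(u,4);g2=g-gaussian_filter(u,14)
    m=(maximum_filter(g2,15)==g2)&(g2>6);print([(float(75-r/2),int(c),int(g2[r,c])) for r,c in np.argwhere(m) if 25<c<130 and abs(r-150)<140])
cv2.imwrite('pics/'+sys.argv[1],cv2.resize(np.hstack(A),None,fx=1.6,fy=1.9))
E
python3 chk.py u2.png
```

```text
28.2667 [0.39228984 0.03165152 0.18103397] [-0.29491275 -0.19122898 -0.0054916 ] [-0.19262188  0.00053702]
[(51.0, 35, 12), (48.5, 98, 16), (21.5, 51, 20), (14.5, 111, 25), (-0.5, 69, 68), (-14.5, 107, 32), (-16.5, 43, 63), (-38.0, 41, 14), (-48.0, 99, 25), (-54.5, 36, 11)]
[(62.5, 72, 18), (31.5, 93, 7), (17.5, 45, 29), (-12.5, 105, 26), (-29.0, 100, 16), (-46.0, 50, 21), (-63.5, 81, 6)]
[(57.0, 50, 13), (37.5, 107, 30), (11.5, 53, 28), (9.5, 108, 34), (-17.0, 115, 39), (-20.5, 54, 22), (-32.5, 78, 11), (-50.0, 110, 18), (-51.5, 47, 31)][ WARN:0@1.828] global loadsave.cpp:1063 imwrite_ Unsupported depth image for selected encoder is fallbacked to CV_8U.
```

View pics/u2.png

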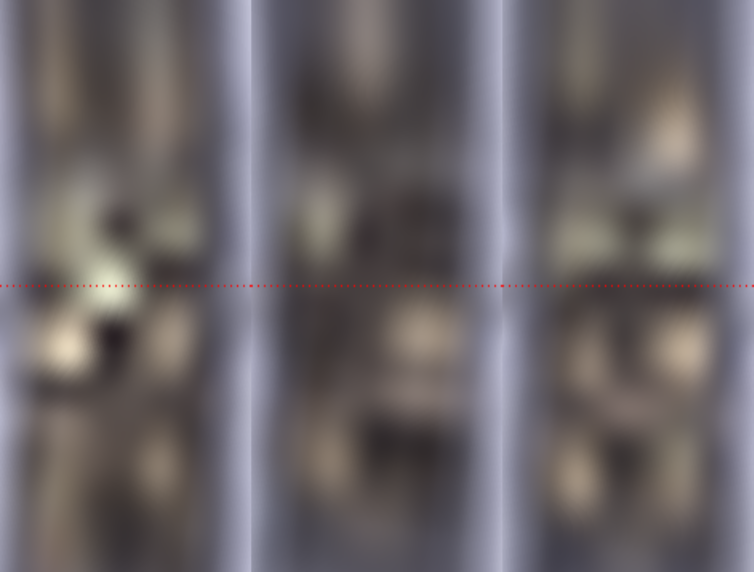

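>>> {"fn": "play_rows", "kwargs": {
  "rows": [
    [[-0.035, -0.005, 0, 0, 0, 0, 1], [-0.035, 0, 0, 0, 0, 0, 1], [-0.035, 0, 0, 0, 0, 0, 1], [-0.035, 0, 0, 0, 0, 0, 1], [-0.0216, 0, 0, 0, 0, 0, 1], [0, 0, 0.025, 0, 0, 0, 1], [0, 0, 0.025, 0, 0, 0, 1], [0, 0, 0.017, 0, 0, 0, 1], [0, 0, 0, 0, 0, 0, 1], [0, 0, 0, 0, 0, 0, 1]]
  ]
}}

```text
time_s: 29.3
tcp_pos: [0.5533, 0.0405, 0.1132]
tool_rot: [[-0.997, -0.082, -0.002], [-0.082, 0.997, 0.0], [0.002, 0.0, -1.0]]
force: [-0.4, 0.0, 0.5]
opening: 0.0003
grip_force: 0.0
```

>>> {"fn": "play_rows", "kwargs": {
  "rows": [
    [[0, 0, 0.005, 0, 0, 0, 1], [0, 0, 0.002, 0, 0, 0, 1], [0, 0, 0.0015, 0, 0, 0, 1], [0, 0, 0, 0, 0, 0, 1], [0, 0, 0, 0, 0, 0, 1], [0, 0, 0, 0, 0, 0, 1], [-0.0008, 0, 0, 0, 0, 0, 1], [-0.0007, 0, 0, 0, 0, 0, 1], [0, 0, 0, 0, 0, 0, 1], [0, 0, 0, 0, 0, 0, 1]]
  ]
}}

```text
time_s: 30.13
tcp_pos: [0.5548, 0.04, 0.1056]
tool_rot: [[-0.997, -0.081, -0.0], [-0.081, 0.997, -0.0], [0.0, 0.0, -1.0]]
force: [-2.4, 1.8, 6.1]
opening: 0.0
grip_force: 3.1
```

>>> {"fn": "play_rows", "kwargs": {
  "rows": [
    [[0, 0, -0.02, 0, 0, 0, 1], [0, 0, -0.03, 0, 0, 0, 1], [0.02, 0, -0.03, 0, 0, 0, 1], [0.035, -0.01, 0, 0, 0, 0, 1], [0.035, -0.025, 0, 0, 0, 0, 1], [0.03, -0.025, 0, 0, 0, 0, 1], [0.02, -0.025, 0, 0, 0, 0, 1], [0, -0.025, 0, 0, 0, 0, 1], [0, 0, 0, 0, 0, 0, 1], [0, 0, 0, 0, 0, 0, 1]]
  ]
}}

```text
time_s: 30.97
tcp_pos: [0.425, -0.0811, 0.1853]
tool_rot: [[-0.997, -0.079, -0.0], [-0.079, 0.997, -0.0], [0.0, -0.0, -1.0]]
force: [-0.3, 0.2, 0.0]
opening: -0.0001
grip_force: 0.0
```

```bash
python3 chk.py u3.png 2>/dev/null; python3 - <<'E'
from h import *
for c in('top','side'):
    f=grab(c);C=cloud(f);L=(C[...,:2]-O)@R
    print([(round(d['conf'],2),R.T@(toworld(f,d['centre'])[:2]-O),toworld(f,d['centre'])) for d in spotter.find_in('switch_tip',c)])
    m=(C[...,2]>.145)&(C[...,2]<.175)&(abs(L[...,0]+.02)<.05)&(L[...,1]<-.07)&(L[...,1]>-.16)
    print(c,L[m].mean(0),C[m][:,2].mean(),m.sum(),L[m].min(0),L[m].max(0))
    m=(C[...,2]>.097)&(C[...,2]<.125)&(abs(L[...,0])<.09)&(L[...,1]<-.06)&(L[...,1]>-.155)
    print('base',L[m].min(0),L[m].max(0),np.median(C[m][:,2]))
E
```

```text
30.9667 [ 0.42501989 -0.0811146   0.18529084] [-0.33144129  0.15290789  0.03089524] [-0.16930203 -0.11454399]
[(51.0, 35, 12), (48.5, 98, 16), (21.5, 51, 20), (14.5, 111, 25), (-0.5, 69, 68), (-14.5, 107, 32), (-16.5, 43, 63), (-38.0, 41, 15), (-48.0, 99, 25), (-55.0, 36, 11)]
[(62.5, 72, 17), (31.5, 93, 7), (17.0, 45, 29), (-12.5, 105, 27), (-29.0, 100, 16), (-46.0, 50, 21), (-63.5, 79, 6)]
[(39.0, 109, 25), (29.0, 66, 11), (12.0, 46, 36), (10.5, 107, 34), (-14.5, 53, 45), (-15.5, 115, 61), (-34.5, 94, 10), (-51.0, 48, 19)]
[(0.53, array([-0.03072594, -0.11065184]), array([ 0.56280309, -0.06580867,  0.16536007]))]
top [-0.03388548 -0.10984038] 0.16401226872789254 48 [-0.04482366 -0.1223316 ] [-0.0211609  -0.09868922]
base [-0.06609733 -0.1526952 ] [ 0.08963796 -0.0625563 ] 0.11461874641298264
[]
side [-0.03355692 -0.11618671] 0.16151448506678573 53 [-0.04509119 -0.12694032] [-0.02094685 -0.10182491]
base [-0.08875195 -0.14317902] [ 0.07426561 -0.0661504 ] 0.11447607800996229
```

>>> {"fn": "play_rows", "kwargs": {
  "rows": [
    [[0, 0.002, 0.025, 0, 0, 0, 1], [0, 0, 0.024, 0, 0, 0, 1], [-0.02, 0, 0, 0, 0, 0, 1], [-0.03, 0, 0, 0, 0, 0, 1], [-0.03, 0, 0, 0, 0, 0, 1], [-0.02, 0, 0, 0, 0, 0, 1], [0, 0, 0, 0, 0, 0, 1], [0, 0, 0, 0, 0, 0, 1], [0, 0, 0, 0, 0, 0, 1], [0, 0, 0, 0, 0, 0, 1]]
  ]
}}

```text
time_s: 32.2
tcp_pos: [0.5242, -0.07, 0.1364]
tool_rot: [[-0.997, -0.081, -0.0], [-0.081, 0.997, -0.0], [0.0, -0.0, -1.0]]
force: [-0.6, 0.1, -0.7]
opening: 0.0004
grip_force: 0.0
```

>>> {"fn": "play_rows", "kwargs": {
  "rows": [
    [[-0.005, 0, 0, 0, 0, 0, 1], [-0.005, 0, 0, 0, 0, 0, 1], [-0.005, 0, 0, 0, 0, 0, 1], [-0.005, 0, 0, 0, 0, 0, 1], [-0.005, 0, 0, 0, 0, 0, 1], [-0.005, 0, 0, 0, 0, 0, 1], [0, 0, 0, 0, 0, 0, 1], [0, 0, 0, 0, 0, 0, 1], [0, 0, 0, 0, 0, 0, 1], [0, 0, 0, 0, 0, 0, 1]]
  ]
}}

```text
time_s: 33.03
tcp_pos: [0.5547, -0.0676, 0.1363]
tool_rot: [[-0.997, -0.081, -0.0], [-0.081, 0.997, -0.0], [0.0, -0.0, -1.0]]
force: [0.5, 0.5, 0.1]
opening: -0.0
grip_force: 0.0
```

>>> {"fn": "play_rows", "kwargs": {
  "rows": [
    [[-0.003, 0, 0, 0, 0, 0, 1], [-0.003, 0, 0, 0, 0, 0, 1], [-0.003, 0, 0, 0, 0, 0, 1], [-0.003, 0, 0, 0, 0, 0, 1], [-0.003, 0, 0, 0, 0, 0, 1], [-0.003, 0, 0, 0, 0, 0, 1], [-0.003, 0, 0, 0, 0, 0, 1], [-0.002, 0, 0, 0, 0, 0, 1], [0, 0, 0, 0, 0, 0, 1], [0, 0, 0, 0, 0, 0, 1]]
  ]
}}

```text
time_s: 33.87
tcp_pos: [0.5778, -0.0657, 0.1362]
tool_rot: [[-0.997, -0.081, 0.0], [-0.081, 0.997, -0.0], [-0.0, -0.0, -1.0]]
force: [0.2, -0.4, 0.1]
opening: -0.0003
grip_force: 0.0
```

```bash
cat > lev.py <<'E'
from h import *
for c in('top','side'):
    f=grab(c);C=cloud(f);L=(C[...,:2]-O)@R
    m=(C[...,2]>.14)&(C[...,2]<.175)&(abs(L[...,0]-.01)<.06)&(L[...,1]<-.07)&(L[...,1]>-.16)
    print(c,L[m].mean(0),C[m][:,2].mean(),m.sum(),L[m].min(0),L[m].max(0))
    print([(round(d['conf'],2),R.T@(toworld(f,d['centre'])[:2]-O)) for d in spotter.find_in('switch_tip',c)[:2]])
E
python3 lev.py
```

```text
lev.py:5: RuntimeWarning: Mean of empty slice.
  print(c,L[m].mean(0),C[m][:,2].mean(),m.sum(),L[m].min(0),L[m].max(0))
  ret = um.true_divide(
  ret = ret.dtype.type(ret / rcount)
Traceback (most recent call last):
  File "lev.py", line 5, in <module>
    print(c,L[m].mean(0),C[m][:,2].mean(),m.sum(),L[m].min(0),L[m].max(0))
                                                  ~~~~~~~~^^^
ValueError: zero-size array to reduction operation minimum which has no identity
```

>>> {"fn": "play_rows", "kwargs": {
  "rows": [
    [[-0.001, 0, 0, 0, 0, 0, 1], [-0.001, 0, 0, 0, 0, 0, 1], [-0.001, 0, 0, 0, 0, 0, 1], [-0.001, 0, 0, 0, 0, 0, 1], [-0.0005, 0, 0, 0, 0, 0, 1], [0, 0, 0, 0, 0, 0, 1], [0, 0, 0, 0, 0, 0, 1], [0, 0, 0, 0, 0, 0, 1], [0, 0, 0, 0, 0, 0, 1], [0, 0, 0, 0, 0, 0, 1]]
  ]
}}

```text
time_s: 34.75
tcp_pos: [0.5822, -0.0654, 0.1363]
tool_rot: [[-0.997, -0.081, 0.0], [-0.081, 0.997, -0.0], [-0.0, -0.0, -1.0]]
force: [-1.6, 0.7, 0.2]
opening: -0.0
grip_force: 0.6
```

>>> {"fn": "play_rows", "kwargs": {
  "rows": [
    [[-0.001, 0, 0, 0, 0, 0, 1], [-0.0005, 0, 0, 0, 0, 0, 1], [-0.0005, 0, 0, 0, 0, 0, 1], [0, 0, 0, 0, 0, 0, 1], [0, 0, 0, 0, 0, 0, 1], [0, 0, 0, 0, 0, 0, 1], [0, 0, 0, 0, 0, 0, 1], [0, 0, 0, 0, 0, 0, 1], [0, 0, 0, 0, 0, 0, 1], [0, 0, 0, 0, 0, 0, 1]]
  ]
}}

```text
time_s: 35.58
tcp_pos: [0.5841, -0.0652, 0.1363]
tool_rot: [[-0.997, -0.081, -0.0], [-0.081, 0.997, -0.0], [0.0, -0.0, -1.0]]
force: [-2.5, -0.8, 0.1]
opening: 0.0
grip_force: 1.2
```

>>> {"fn": "play_rows", "kwargs": {
  "rows": [
    [[-0.0005, 0, 0, 0, 0, 0, 1], [-0.0005, 0, 0, 0, 0, 0, 1], [-0.0005, 0, 0, 0, 0, 0, 1], [-0.0005, 0, 0, 0, 0, 0, 1], [-0.0005, 0, 0, 0, 0, 0, 1], [0, 0, 0, 0, 0, 0, 1], [0, 0, 0, 0, 0, 0, 1], [0, 0, 0, 0, 0, 0, 1], [0, 0, 0, 0, 0, 0, 1], [0, 0, 0, 0, 0, 0, 1]]
  ]
}}

```text
time_s: 36.42
tcp_pos: [0.585, -0.0651, 0.1359]
tool_rot: [[-0.997, -0.081, -0.004], [-0.081, 0.997, -0.0], [0.004, 0.0, -1.0]]
force: [-18.5, -0.6, 4.9]
opening: -0.0002
grip_force: 9.1
```

Hard stop reached. Back off and check.

>>> {"fn": "play_rows", "kwargs": {
  "rows": [
    [[0.01, 0, 0, 0, 0, 0, 1], [0.03, 0, 0, 0, 0, 0, 1], [0.04, 0, 0, 0, 0, 0, 1], [0.04, 0, -0.02, 0, 0, 0, 1], [0.03, 0, -0.03, 0, 0, 0, 1], [0, 0, -0.02, 0, 0, 0, 1], [0, 0, 0, 0, 0, 0, 1], [0, 0, 0, 0, 0, 0, 1], [0, 0, 0, 0, 0, 0, 1], [0, 0, 0, 0, 0, 0, 1]]
  ]
}}

```text
time_s: 37.25
tcp_pos: [0.4404, -0.0768, 0.2033]
tool_rot: [[-0.997, -0.082, -0.001], [-0.082, 0.997, 0.001], [0.001, 0.001, -1.0]]
force: [-0.5, 0.2, -0.2]
opening: 0.0002
grip_force: 0.0
```

```bash
python3 lev.py; python3 chk.py u4.png 2>/dev/null
```

```text
top [ 0.01348622 -0.10951694] 0.16385006873495528 49 [ 0.00099858 -0.12146545] [ 0.02664371 -0.0975217 ]
[]
side [ 0.01239079 -0.11673468] 0.15950369019481145 60 [ 0.00076711 -0.12610866] [ 0.02612262 -0.10520227]
[(0.36, array([-0.03232479,  0.03728519]))]
37.45 [ 0.44043571 -0.07683092  0.20366945] [ 0.51598469 -0.04811336  0.93728849] [-0.15358548 -0.1115461 ]
[(51.0, 35, 12), (48.5, 98, 16), (21.5, 51, 20), (14.5, 111, 25), (-0.5, 69, 68), (-14.5, 107, 32), (-16.5, 43, 63), (-38.0, 41, 14), (-48.0, 99, 25), (-55.0, 36, 11)]
[(62.5, 72, 18), (31.5, 94, 7), (17.0, 45, 29), (-12.5, 105, 26), (-29.0, 100, 16), (-46.0, 50, 21), (-63.5, 80, 6)]
[(39.0, 109, 25), (29.0, 66, 11), (12.0, 46, 36), (10.0, 107, 34), (-14.5, 53, 45), (-15.5, 115, 60), (-34.5, 94, 10), (-51.0, 48, 19)]
```

Ball moved 47.4 mm on the top camera (48 mm is full travel), and the wheels haven't changed.

```bash
python3 -c "
from h import *
print(workorder.sign_off())"
```

```text
the job is handed in; nothing more can be done
None
```

The wheels read 5-2-4, each within about 3° of its pointer bars in the last picture. After that I threw the lever to its far stop and handed the job in at about 37.5 s; the sign-off returned no verdict.

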